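# Hook the gauge bar out of its slot and set it on the sensing pin

## Task

The small steel gauge bar has slid deep into the narrow slot of the aluminium storage block. Draw it out of the slot with the hooked pick that lies on top of the block, and lay the pick back across its two notched posts. Set the bar down in the gauge nest beside the block, lying flat between the stops so that it holds the sensing pin down, and leave the plaster jaw model where it is.

Things in the scene. Friction and masses are not known exactly. Their poses are not given: they have to be found in the camera images.
- block_mouth (a point): Fixed aluminium storage block (126 x 60, 66 high), one straight slot. Point: on the slot's floor at the middle of its mouth, 14 mm over the bench; x points into the slot, away from the robot. Slot 19 wide, 44 high, 120 deep, closed at the back; an 8 mm slit in its roof lets one look in. In front of the mouth the floor runs on level as an open ledge 64 long, 60 wide, without walls.
- bar_center (a point): Plain steel gauge bar with two thin dark grooves, 54 x 13 x 12 mm (x long, y wide, z high), about 70 g, loose. It lies lengthwise on the slot's floor, its middle 42 to 60 mm inside the mouth; 33 mm or more of empty slot remain behind it. Point: its middle, 6 mm above its underside.
- pick_grip (a point): Hooked pick, 60 g, loose: black square handle 84 x 14 x 14 mm, then along its middle line a round steel shaft 5 mm thick whose end is turned straight down (the pick's -z). Point: the handle's middle, to be gripped across its sides (y); x points along the shaft to the hook, z up. It lies level on the posts on the block, the handle's middle 97 mm over the bench, the hook beyond the block's back.
- pick_hook (a point): Lowest point of the pick's hook: 150 mm ahead of pick_grip along the pick's x and 22 mm below the shaft's middle line (pick_grip). The hook's prong is 5 mm thick.
- rest_seat (a point): Pick rest: two wooden posts 58 mm apart on the block's roof (each 10 thick, 34 wide; notch 22 wide, 7 deep, its floor 90 mm over the bench); between them 48 mm are free for fingers down to the roof, 66 mm over the bench. Point: where the handle's middle lies when the pick is home, 97 mm over the bench, above the slot, 30 mm behind the mouth; x along the pick and the slot.
- nest_seat (a point): Fixed grey gauge nest right of the block: plate 96 x 56 x 14 mm, low stops 6 mm high round both ends of a place 60 x 19 mm for the bar; the middle 42 mm of the long sides are open for fingers. A black plug at one long side. Point: where the bar's middle lies when home, 20 mm over the bench (6 over the plate); x along the bar, which fits either way round.
- sensing_pin (a joint): Sprung steel pin, 7 mm across, in the middle of the nest, standing 4 mm out of the plate; 0 up, 0.004 m pressed flush with the plate. The bar's own weight presses it fully down.
- jaw_model_center (a point): White plaster lower jaw model, 67 x 66 x 28 mm, loose, on the bench to the right of the nest; the point is its middle, 14 mm up. Not to be disturbed.
- gooseneck_lamp: Fixed lamp (origin of no meaning), to keep clear of: base and neck stand at about x 0.62, y 0.13; the neck arches to the right, to a shade 0.1 m wide at about x 0.48, y -0.08, some 0.28 to 0.45 m over the bench. Block, pick and nest are all left of it.

How it is judged (in metres and radians):
On the way, in this order (a step that is already met when the one before it is completed fails the run):
1. the hook of the pick is drawing the bar along inside the slot (contact force between pick and bar above 0.03 N and distance of bar_center from where it was at the start of the episode above 0.012 m and x of bar_center in the frame of block_mouth above 0 m), for 0.05 s.
2. the bar is wholly out of the slot, its middle at least 27 mm in front of the mouth (x of bar_center in the frame of block_mouth below -0.027 m), for 0.2 s.
At the end, for the whole second after the job is handed in: The bar lies at rest in the nest (middle within 7 mm of the seat, lengthwise within 0.2 rad) and the pin is down by more than 3 of its 4 mm; the pick lies at rest in the notches of its posts (handle middle within 30 mm sideways, 6 mm in height and 0.25 rad of its seat) (value of joint sensing_pin above 0.003 m and distance between bar_center and nest_seat below 0.007 m and angle between the x axis of bar_center and the x axis of nest_seat, either way round below 0.2 rad and linear speed of each of bar, pick below 0.02 m/s and horizontal distance between pick_grip and rest_seat below 0.03 m and z of pick_grip in the frame of rest_seat between -0.006 and 0.006 m and angle between the x axis of pick_grip and the x axis of rest_seat, either way round below 0.25 rad); the robot touches nothing.
It fails at once if the plaster jaw model is moved by more than 20 mm (distance of jaw_model_center from where it was at the start of the episode above 0.02 m).
It also fails if it takes over 61 s, if anything falls off the work surface, if the arm or the gripper's body presses on something with over 40 N, if the wrist force passes 120 N, or if a joint passes its speed limit or range.

## Robot

A 6-joint arm with a two-finger parallel gripper is mounted at the origin on a cart in front of the work surface, level with it; the furniture and walls round the work are solid. World frame = base frame: x ahead of the robot, y to its left, z up, the work surface at z = 0. Lengths are in m, angles in degrees, forces in N, time in s.
With the tool pointing down it reaches from about 0.4 to 0.825 m from the base axis. Payload 7 kg.
Tool frame: the origin (TCP) lies midway between the tips of the shut fingers; the grasp point (between the pads) lies 19 mm behind it; z points along the fingers, y is the direction in which the jaws open and shut (so a half turn about z gives the same grasp; the last joint's range is limited). The gripper opens to 88 mm and grips with 3 to 60 N. Pads are 19 mm wide; open, the fingers measure 130 mm over their backs; the gripper's body (78 mm by 193 mm) begins 47 mm behind the grasp point.
Start: joints at [93.111, 20.546, 0.682, 0, -70.136, -16.507], TCP at [0.156, 0.657, 0.227] pointing down, gripper open.
Joint ranges: [-176.03, 176.03], [-82.01, 121.73], [-58.28, 71.71], [-173.87, 95.51], [-174.79, -0.11], [-173.66, 173.66]. Speed limits (degrees/s): [136.94, 136.94, 172.46, 180, 180, 180].

## Interface

Orientations are given as a 3x3 rotation matrix whose columns are the frame's x, y, z axes.
In Python, from rig import robot gives the robot as it stands. Calls block until the motion is done:
- robot.goto(position, orientation): joint-space move of the TCP to a pose.
- robot.servo_line(position, ori=None, speed=0.15): straight line of the TCP; ori=None keeps the orientation; speed is the mean speed in m/s.
- robot.movej(angles): joint-space move.
- robot.move_gripper(opening): opening from 0.0 (shut) to 1.0 (fully open); the grip force is fixed at half the most; returns when the fingers have stopped.
- robot.dwell(seconds).
- robot.ik(position, orientation): joint angles nearest the present ones, or None.
- robot.grab_frame(name): name is "scene" or "top"; returns (picture, depth): 420x560x3 uint8, red, green, blue; 420x560 float32, m along the optical axis (not along the pixel's ray), 0 where there is no reading.
- robot.camera_info(name): a dict with "vfov" (degrees; the focal length in pixels is half the picture's height over the tangent of half this angle, whatever the lens; pixels are square), "cx", "cy" (the principal point, pixels), "k1" (the pictures are not rectified: a ray, as slopes to the right and down, at radius r is drawn at 1 + k1 r^2 times it, then the intrinsics apply), "view" (4x4, takes a point from world to camera coordinates). Camera axes: x right, y down, z forward; pixel columns grow to the right and rows downward; lengths in m; the calibration is good to about 2 mm. A picture is of the moment at which its call begins. camera_info takes no time and is no camera call.
A pose or a line that the arm cannot do raises robot.Unreachable and nothing moves.
- robot.job_done(): hands the job in, once; it reports no verdict.
Readings, each from a call of its own:
- robot.read_t(): time.
- robot.read_qpos(): joint angles.
- robot.read_qvel(): joint speeds.
- robot.read_effort(): joint torques, N m.
- robot.read_position(): TCP position.
- robot.read_tcp_rot(): TCP orientation.
- robot.read_force(): force on the tool from outside, world axes, zero at the start.
- robot.read_ft_torque(): the same for the moment, N m.
- robot.read_grip_width(): opening from 0.0 (shut) to 1.0 (fully open).
Only numpy, scipy, OpenCV 4.12 (cv2) and the standard library are available. Lean on these libraries where they do the work, as an engineer would, in place of code of your own. Each camera call takes 0.05 s, during which the arm holds its last target.

## Working session

There is one attempt and no reset: what is moved stays moved. The work goes in short steps, each a Python script; the robot and the scene stay as the last script left them, time stands still between calls to the robot, and variables do not carry over. Pictures are saved under pics/ and viewed, and the job is handed in when it is done.

```bash
ls; mkdir -p pics; python3 - <<'E'
from rig import robot
import cv2,numpy as np
for n in ("scene","top"):
    p,d=robot.grab_frame(n); cv2.imwrite(f"pics/{n}0.png",cv2.cvtColor(p,cv2.COLOR_RGB2BGR)); np.savez(f"{n}0.npz",p=p,d=d)
    print(n,{k:(np.round(v,4).tolist() if k=="view" else v) for k,v in robot.camera_info(n).items()}, (d==0).mean())
print(robot.read_t(),robot.read_position(),robot.read_tcp_rot(),robot.read_force(),robot.read_grip_width())
E
```

```text
pics
scene {'vfov': 51.40785025240851, 'cx': 272.97195117761026, 'cy': 209.4637472801771, 'k1': -0.1084735499573992, 'view': [[0.7015, -0.7125, -0.0146, -0.1598], [-0.5257, -0.5036, -0.6855, 0.4837], [0.4811, 0.4886, -0.7279, 0.5383], [0.0, 0.0, 0.0, 1.0]]} 0.003945578231292517
top {'vfov': 55.76444018114722, 'cx': 278.47959116994093, 'cy': 209.1784768343184, 'k1': -0.09475341795326922, 'view': [[0.0229, -0.9994, 0.0252, 0.247], [-0.9946, -0.0253, -0.1007, 0.5342], [0.1012, -0.0227, -0.9946, 0.9791], [0.0, 0.0, 0.0, 1.0]]} 0.0039880952380952385
0.1 [0.1563023  0.65620252 0.22571558] [[ 9.72768722e-01 -2.31777876e-01 -1.72730284e-04]
 [-2.31777865e-01 -9.72767532e-01 -1.53304849e-03]
 [ 1.87300312e-04  1.53133668e-03 -9.99998810e-01]] [-0.24455948 -0.52354375 -0.22103635] 1.003145314474454
```

View pics/scene0.png

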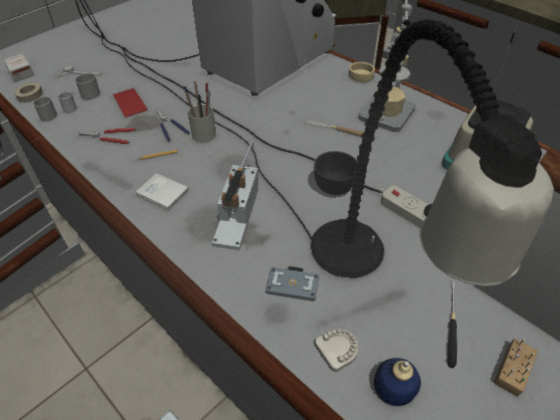

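View pics/top0.png

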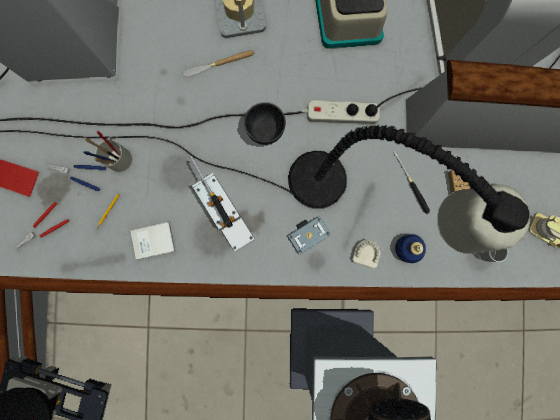

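The top view shows the block and pick at about (222,212), the nest at (308,235), the jaw at (365,252) and the lamp base at (318,178). I'll zoom in next.

```bash
cat > h.py <<'E'
import numpy as np,cv2
from rig import robot
def K(n):
    c=robot.camera_info(n); f=210/np.tan(np.radians(c["vfov"]/2)); return c,f,np.array(c["view"])
def ray(n,uv):
    c,f,V=K(n)
    p=cv2.undistortPoints(np.array([[uv]],float),np.array([[f,0,c["cx"]],[0,f,c["cy"]],[0,0,1]]),np.array([c["k1"],0,0,0,0.]))[0,0]
    R=V[:3,:3];o=-R.T@V[:3,3]; return o,R.T@np.array([p[0],p[1],1])
def onz(n,uv,z):
    o,d=ray(n,uv); return o+d*(z-o[2])/d[2]
def proj(n,P):
    c,f,V=K(n); q=V[:3,:3]@np.array(P)+V[:3,3]; s=q[:2]/q[2]; s=s*(1+c["k1"]*(s@s)); return np.array([c["cx"],c["cy"]])+f*s
def crop(p,box,k,name):
    x0,y0,x1,y1=box; cv2.imwrite(name,cv2.cvtColor(cv2.resize(p[y0:y1,x0:x1],None,fx=k,fy=k,interpolation=cv2.INTER_CUBIC),cv2.COLOR_RGB2BGR))
E
python3 - <<'E'
from h import *
t=np.load("top0.npz")["p"];s=np.load("scene0.npz")["p"]
crop(t,(180,150,270,260),5,"pics/t_block.png")
crop(t,(280,200,390,275),7,"pics/t_nest.png")
crop(s,(200,130,270,255),4.8,"pics/s_block.png")
crop(s,(255,250,365,375),4.8,"pics/s_nest.png")
E
```

```text
(no output)
```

View pics/t_block.png

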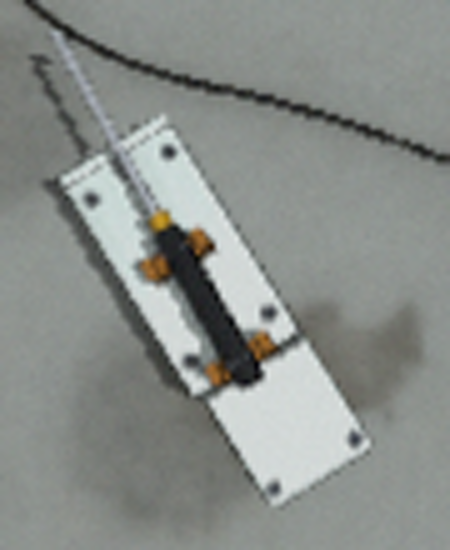

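View pics/t_nest.png

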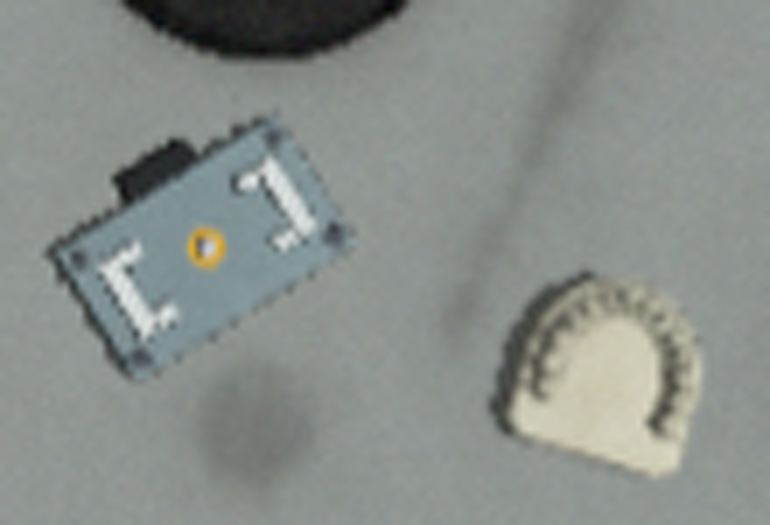

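View pics/s_block.png

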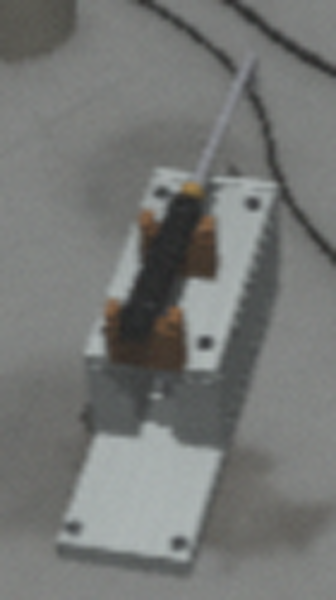

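View pics/s_nest.png

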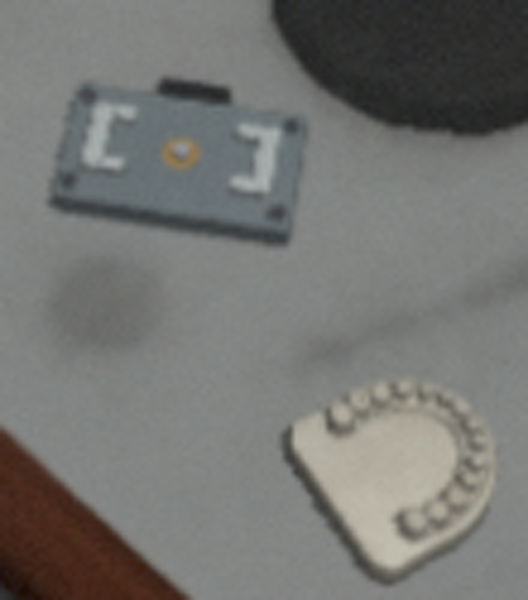

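The top crop shows the roof, ledge, posts and pick clearly, and the nest stops and pin too. I'll fit rectangles to world points.

```bash
cat >> h.py <<'E'
def cloud(n,d,z=None):
    """world points per pixel from depth (or on plane z)"""
    c,f,V=K(n); h,w=d.shape; u,v=np.meshgrid(np.arange(w),np.arange(h))
    uv=np.stack([u,v],-1).reshape(-1,1,2).astype(float)
    p=cv2.undistortPoints(uv,np.array([[f,0,c["cx"]],[0,f,c["cy"]],[0,0,1]]),np.array([c["k1"],0,0,0,0.]))[:,0]
    D=np.c_[p,np.ones(len(p))]; R=V[:3,:3]; o=-R.T@V[:3,3]
    if z is None: P=(D*d.reshape(-1,1))@R+o
    else:
        r=D@R; P=o+r*((z-o[2])/r[:,2])[:,None]
    return P.reshape(h,w,3)
def rect(P):
    r=cv2.minAreaRect((P[:,:2]*1000).astype(np.float32)); return [np.round(x,1) for x in (r[0],r[1],r[2])]
E
python3 - <<'E'
from h import *
for n,box,nbox in (("top",(180,150,270,260),(285,210,335,258)),("scene",(200,130,270,255),(262,262,322,305))):
    z=np.load(n+"0.npz");p,d=z["p"],z["d"]
    P=cloud(n,d); hsv=cv2.cvtColor(p,cv2.COLOR_RGB2HSV)
    def sel(box):
        m=np.zeros(d.shape,bool);x0,y0,x1,y1=box;m[y0:y1,x0:x1]=1;return m
    m=sel(box)
    for nm,h in (("roof",.066),("ledge",.014)):
        q=m&(abs(P[...,2]-h)<.006)&((hsv[...,2]>150) if n=="top" else (hsv[...,2]>120))
        q=cv2.morphologyEx(q.astype(np.uint8),cv2.MORPH_OPEN,np.ones((2,2)))
        k,l,st,_=cv2.connectedComponentsWithStats(q); i=1+np.argmax(st[1:,4]); q=l==i
        print(n,nm,q.sum(),np.median(P[q][:,2]),rect(cloud(n,d,h)[q]))
    m=sel(nbox)
    q=m&(P[...,2]>.009)&(P[...,2]<.019)&(hsv[...,2]>60); print(n,"nest",q.sum(),np.median(P[q][:,2]),rect(cloud(n,d,.014)[q]))
    q=m&(hsv[...,0]>10)&(hsv[...,0]<30)&(hsv[...,1]>90); print("ring",q.sum(),cloud(n,d,.014)[q].mean(0))
    q=m&(hsv[...,2]>(180 if n=="top" else 150))&(hsv[...,1]<40)&~q; print("stops",q.sum(),rect(cloud(n,d,.020)[q]))
    m=sel(box); q=m&(hsv[...,2]<55)&(P[...,2]>.085); print("handle",q.sum(),np.median(P[q][:,2]),rect(cloud(n,d,.104)[q]))
    q=m&(hsv[...,0]>5)&(hsv[...,0]<30)&(hsv[...,1]>100)&(P[...,2]>.08); print("posts",q.sum(),rect(cloud(n,d,.097)[q]))
E
```

```text
top roof 428 0.06590767816244192 [array([548.5, 397.7]), array([125.1,  25. ]), np.float64(33.9)]
top ledge 553 0.013897682080737939 [array([460.2, 359.6]), array([64.6, 59.1]), np.float64(33.6)]
top nest 737 0.014368830654501785 [array([465. , 180.8]), array([57.3, 95.9]), np.float64(33.3)]
ring 15 [0.46510028 0.18012016 0.014     ]
stops 89 [array([464.8, 179.9]), array([29.3, 74.9]), np.float64(33.3)]
handle 184 0.104007027282839 [array([513.2, 394.5]), array([81. , 13.4]), np.float64(31.6)]
posts 92 [array([519.4, 399.6]), array([84.9, 32.8]), np.float64(33.3)]
scene roof 354 0.06587188229847418 [array([550. , 395.1]), array([124.5,  25.8]), np.float64(34.8)]
scene ledge 655 0.013873719862487532 [array([465.3, 359.9]), array([74.6, 58.8]), np.float64(33.9)]
scene nest 1151 0.013676731039166778 [array([470.2, 184.7]), array([81.3, 96.1]), np.float64(34.0)]
ring 11 [0.46356283 0.17840937 0.014     ]
stops 108 [array([464.3, 179.7]), array([29.7, 73.6]), np.float64(32.7)]
handle 211 0.10346007533691459 [array([507.3, 388. ]), array([89.9, 17.5]), np.float64(32.8)]
posts 32 [array([519.2, 397.6]), array([93.7, 31. ]), np.float64(34.3)]
```

```bash
python3 - <<'E'
from h import *
for n,box in (("top",(180,150,270,260)),("scene",(200,130,270,255))):
    z=np.load(n+"0.npz");p,d=z["p"],z["d"]; P=cloud(n,d); hsv=cv2.cvtColor(p,cv2.COLOR_RGB2HSV)
    m=np.zeros(d.shape,bool);x0,y0,x1,y1=box;m[y0:y1,x0:x1]=1
    q=m&(abs(P[...,2]-.066)<.004)&(hsv[...,2]>90)
    print(n,rect(cloud(n,d,.066)[q]))
    e=np.array([np.cos(np.radians(33.7)),np.sin(np.radians(33.7))]);nn=np.array([-e[1],e[0]])
    for nm,qq,h in (("roof",q,.066),("ledge",m&(abs(P[...,2]-.014)<.004)&(hsv[...,2]>110),.014)):
        X=(cloud(n,d,h)[qq][:,:2]-[.487,.3775]); a,b=X@e,X@nn
        print(nm,"along",np.percentile(a,[1,99]).round(4),"across",np.percentile(b,[1,99]).round(4),np.percentile(b,[1,99]).mean().round(4))
# plug height and hook tip
z=np.load("top0.npz");P=cloud("top",z["d"]);print("plug z",P[222:230,299:307,2].round(3).max(0))
c=P[236:268,350:382]; print("jaw", c[c[...,2]>.02].mean(0))
s=robot
th=np.radians(33.7)
for pos in [(.512,.394,.2),(.512,.394,.078),(.343,.282,.033),(.343,.282,.121)]:
  for sg in (1,-1):
    e=sg*np.array([np.cos(th),np.sin(th),0]);R=np.c_[e,np.cross([0,0,-1],e),[0,0,-1]]
    j=robot.ik(pos,R);print(pos,sg,None if j is None else np.round(j))
E
```

```text
top [array([541. , 414.9]), array([126.5,  60.2]), np.float64(33.8)]
roof along [0.005  0.1276] across [-0.0286  0.0306] 0.001
ledge along [-0.0613  0.1025] across [-0.0283  0.0302] 0.0009
scene [array([538.4, 412.2]), array([131.4,  58.5]), np.float64(33.8)]
roof along [-0.0011  0.1271] across [-0.0286  0.0293] 0.0004
ledge along [-0.0627  0.011 ] across [-0.0287  0.0289] 0.0001
plug z [0.012 0.013 0.019 0.018 0.014 0.017 0.017 0.017]
jaw [0.42741656 0.03619638 0.0462642 ]
(0.512, 0.394, 0.2) 1 [ 55.  19.  -5.   0. -66.  69.]
(0.512, 0.394, 0.2) -1 [  55.   19.   -5.    0.  -66. -111.]
(0.512, 0.394, 0.078) 1 [ 55.  25. -13.   0. -52.  69.]
(0.512, 0.394, 0.078) -1 [  55.   25.  -13.    0.  -52. -111.]
(0.343, 0.282, 0.033) 1 [ 65.  12. -42.   0. -36.  59.]
(0.343, 0.282, 0.033) -1 [  65.   12.  -42.   -0.  -36. -121.]
(0.343, 0.282, 0.121) 1 [ 65.   4. -36.   0. -50.  59.]
(0.343, 0.282, 0.121) -1 [  65.    4.  -36.    0.  -50. -121.]
```

Block axis is 33.8° and the mouth is at (0.4875, 0.3786). The pick is about home. I'll grasp it 6 mm behind the handle middle and lift.

```bash
cat >> h.py <<'E'
M=np.array([.4875,.3786]); TH=np.radians(33.8); E_=np.array([np.cos(TH),np.sin(TH)]); N_=np.array([-E_[1],E_[0]])
def Rz(deg):
    t=np.radians(deg); e=np.array([np.cos(t),np.sin(t),0]); return np.c_[e,np.cross([0,0,-1],e),[0,0,-1]]
RB=Rz(33.8)
def at(a,b,z): return np.r_[M+a*E_+b*N_,z]
def st(msg=""):
    p=robot.read_position(); d=p[:2]-M
    print(msg,"t%.1f"%robot.read_t(),"ab",(d@E_).round(4),(d@N_).round(4),"z",p[2].round(4),"F",np.round(robot.read_force(),1),"w",round(robot.read_grip_width(),3),flush=True)
E
python3 - <<'E'
from h import *
R=Rz(33.2)
robot.move_gripper(.5)
robot.goto(at(.024,-.0005,.16),R); st()
robot.servo_line(at(.024,-.0005,.078),speed=.12); st()
robot.move_gripper(0.0); st("grip")
robot.servo_line(at(.024,-.0005,.135),speed=.1); st("lift")
for n in ("scene","top"):
    p,d=robot.grab_frame(n); np.savez(f"{n}1.npz",p=p,d=d)
    crop(p,(180,100,300,250) if n=="scene" else (150,120,270,270),3.8,f"pics/{n}1.png")
E
```

```text
t2.6 ab 0.0242 0.0002 z 0.1602 F [-0.1 -0.4  0.8] w 0.505
 t3.5 ab 0.0246 -0.0002 z 0.0787 F [ 0.7 -0.   0.4] w 0.501
grip t4.1 ab 0.0241 -0.0005 z 0.0783 F [-1.2 -0.1  2.1] w 0.155
lift t4.8 ab 0.0235 -0.0005 z 0.1345 F [-0.7 -0.7 -1.4] w 0.159
```

View pics/top1.png

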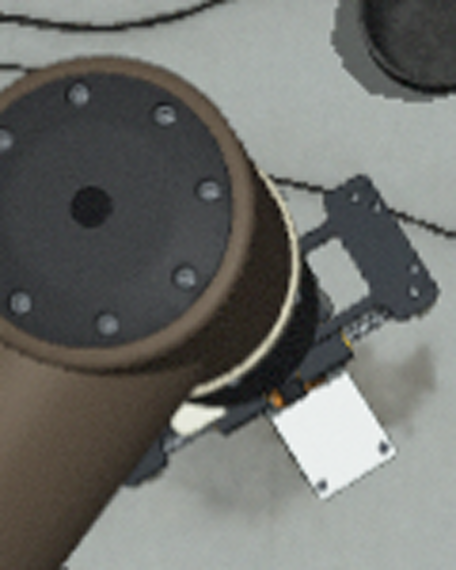

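View pics/scene1.png

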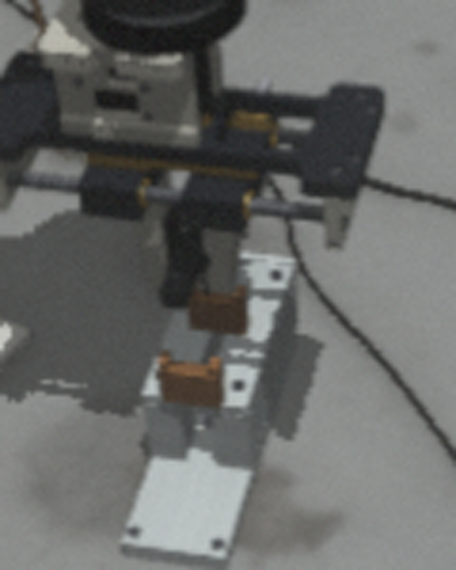

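The pick is held, with its handle visible between the fingers. I'll draw it back over the posts until the hook is in front of the mouth, then look.

```bash
python3 - <<'E'
from h import *
robot.servo_line(at(-.178,0,.135),ori=RB,speed=.2); st()
for n in ("scene","top"):
    p,d=robot.grab_frame(n); np.savez(f"{n}2.npz",p=p,d=d)
    crop(p,(150,130,290,290) if n=="scene" else (150,150,290,300),3.7,f"pics/{n}2.png")
    print(n,proj(n,at(-.022,0,.132)),proj(n,at(-.022,0,.154)))
E
```

```text
t6.0 ab -0.177 0.0003 z 0.1352 F [-0.3  1.3 -0.5] w 0.158
scene [224.84344084 189.92491273] [223.76154147 181.6503014 ]
top [231.51197731 229.26877989] [230.57984713 228.76175136]
```

View pics/top2.png

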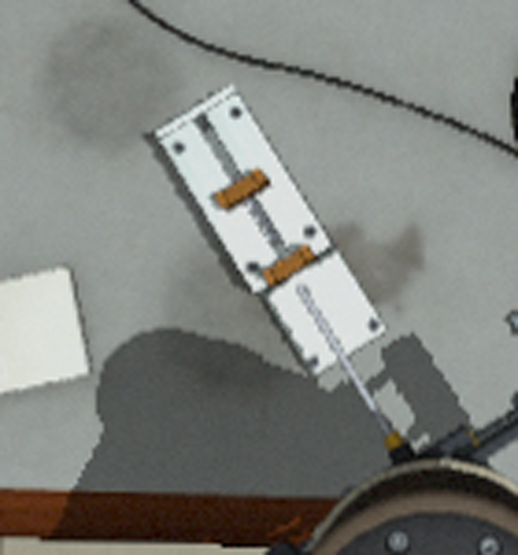

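View pics/scene2.png

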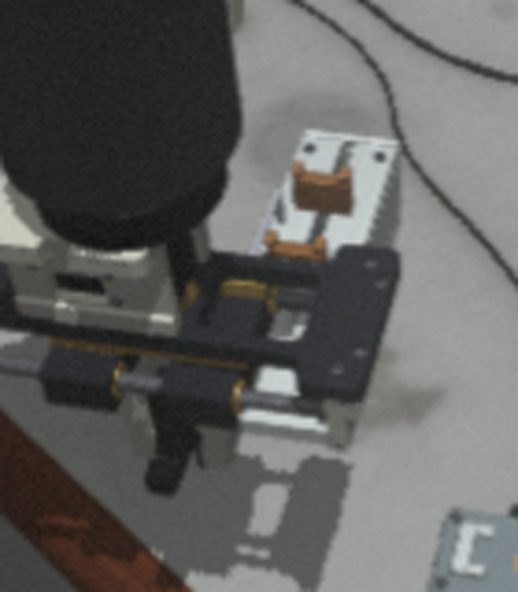

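```bash
python3 - <<'E'
from h import *
p=np.load("scene2.npz")["p"]; q=np.load("top2.npz")["p"]
a=cv2.resize(p[160:205,205:255],None,fx=9,fy=9,interpolation=cv2.INTER_CUBIC); b=cv2.resize(q[175:240,195:245],None,fx=7,fy=7,interpolation=cv2.INTER_CUBIC)
h=max(a.shape[0],b.shape[0]); f=lambda i:np.pad(i,((0,h-i.shape[0]),(0,0),(0,0)))
im=np.hstack([f(a),f(b)]); crop(im,(0,0,im.shape[1],im.shape[0]),1,"pics/z2.png")
for aa in (.02,.06,.09,.12): print(aa,proj("top",at(aa,0,.026)),proj("top",at(aa,0,.014)))
E
```

```text
0.02 [226.59146737 217.27272304] [227.08595059 217.65216554]
0.06 [218.24733482 203.906701  ] [218.83769298 204.4422706 ]
0.09 [212.03952086 193.94479924] [212.70035592 194.59566058]
0.12 [205.87785752 184.04164934] [206.60784273 184.8060854 ]
```

View pics/z2.png

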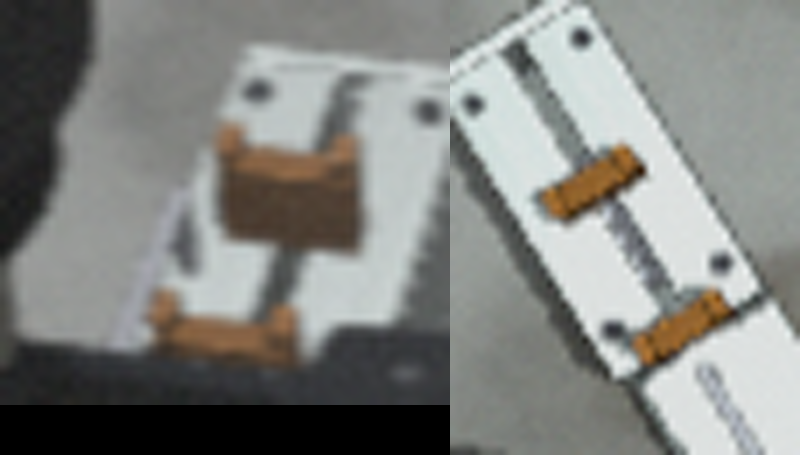

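```bash
python3 - <<'E'
from h import *
z=np.load("top2.npz");P=cloud("top",z["d"]);x=P[222:278,225:265].reshape(-1,3)
d=x[:,:2]-M;a=d@E_;b=d@N_
k=(abs(b)<.012)&(x[:,2]>.10)&(a>-.15)
for lo in np.arange(-.125,-.0,.01):
    s=k&(a>=lo)&(a<lo+.01)
    if s.sum(): print(round(lo,3),s.sum(),"z",np.round(np.median(x[s,2]),4),np.round(x[s,2].max(),4),"b",np.median(b[s]).round(4))
print(a[k].max())
E
```

```text
-0.125 19 z 0.1571 0.467 b -0.0009
-0.115 11 z 0.1556 0.1579 b -0.0005
-0.105 11 z 0.1556 0.1585 b -0.0001
-0.095 11 z 0.1552 0.1585 b -0.0007
-0.085 11 z 0.1563 0.1578 b -0.0004
-0.075 10 z 0.1556 0.1578 b -0.001
-0.065 10 z 0.1556 0.1565 b -0.0008
-0.055 10 z 0.1552 0.157 b -0.0011
-0.045 12 z 0.1556 0.1576 b -0.0014
-0.035 10 z 0.1567 0.1596 b -0.0015
-0.025 7 z 0.1546 0.1575 b -0.0017
-0.019370014871156763
```

The shaft is level and the hook is where I predicted, about 1.5 mm to the right. I'll lower it, insert it over the bar and watch the force.

```bash
python3 - <<'E'
from h import *
R=Rz(34.2)
robot.servo_line(at(-.178,.0008,.0333),ori=R,speed=.15); st("low")
for a in (-.145,-.12,-.09,-.07,-.052):
    robot.servo_line(at(a,.0008,.0333),speed=.09); st("in")
    if np.linalg.norm(robot.read_force())>6: print("STOP");break
for n in ("scene","top"):
    p,d=robot.grab_frame(n); np.savez(f"{n}3.npz",p=p,d=d)
    crop(p,(170,130,290,270) if n=="scene" else (170,150,290,290),4,f"pics/{n}3.png")
E
```

```text
low t7.0 ab -0.1775 0.001 z 0.0336 F [0.3 0.1 1.3] w 0.156
in t7.5 ab -0.1452 0.0006 z 0.0333 F [-0.5  0.2 -2.1] w 0.151
in t7.9 ab -0.1205 0.0006 z 0.0331 F [-0.9  0.4 -0.8] w 0.159
in t8.4 ab -0.0906 0.0006 z 0.033 F [ 0.1 -1.  -0.5] w 0.157
in t8.8 ab -0.0704 0.0007 z 0.0331 F [ 0.3  0.1 -0.4] w 0.154
in t9.1 ab -0.0523 0.0007 z 0.0331 F [-0.4  0.9 -0.6] w 0.154
```

View pics/top3.png

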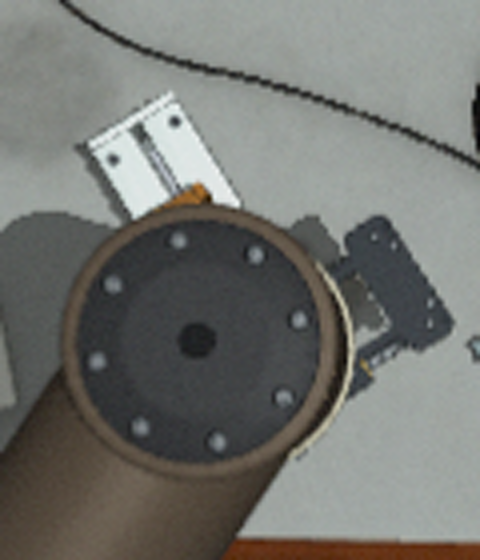

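View pics/scene3.png

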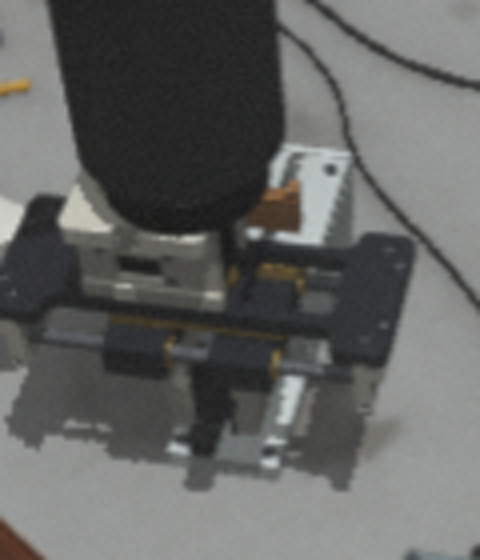

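The shaft shows in the slit and nothing touches. I'll lower the hook behind the bar and draw it out.

```bash
python3 - <<'E'
from h import *
robot.servo_line(at(-.052,.0008,.0205),speed=.05); st("down")
if np.linalg.norm(robot.read_force())<8:
    for a in (-.075,-.095,-.115,-.135,-.155,-.1715):
        robot.servo_line(at(a,.0008,.0205),speed=.06); st("pull")
    for n in ("scene","top"):
        p,d=robot.grab_frame(n); np.savez(f"{n}4.npz",p=p,d=d)
        crop(p,(170,130,290,270) if n=="scene" else (170,150,290,290),4,f"pics/{n}4.png")
E
```

```text
down t9.6 ab -0.0525 0.0006 z 0.0199 F [0.1 1.1 0.9] w 0.158
pull t10.2 ab -0.075 0.001 z 0.0209 F [-0.3  0.  -0.4] w 0.158
pull t10.6 ab -0.0953 0.0008 z 0.0206 F [ 0.7 -0.6 -0.2] w 0.153
pull t11.1 ab -0.1153 0.0008 z 0.0206 F [-0.4 -0.5 -0.7] w 0.156
pull t11.6 ab -0.1353 0.0008 z 0.0206 F [ 0.4  0.1 -0.3] w 0.155
pull t12.1 ab -0.1553 0.0008 z 0.0206 F [-0.4  0.5 -1. ] w 0.156
pull t12.5 ab -0.1719 0.0008 z 0.0206 F [0.1 0.3 0.1] w 0.158
```

View pics/top4.png

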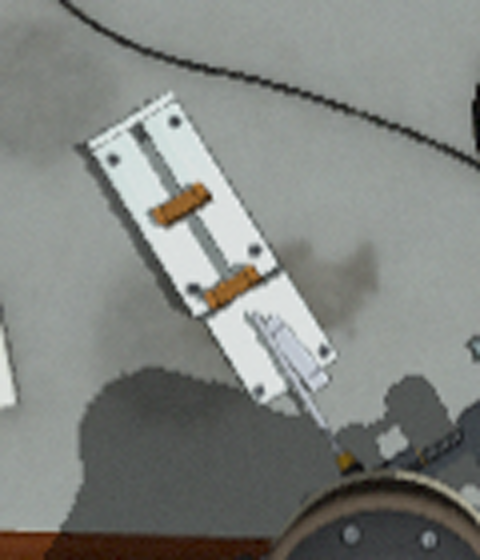

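View pics/scene4.png

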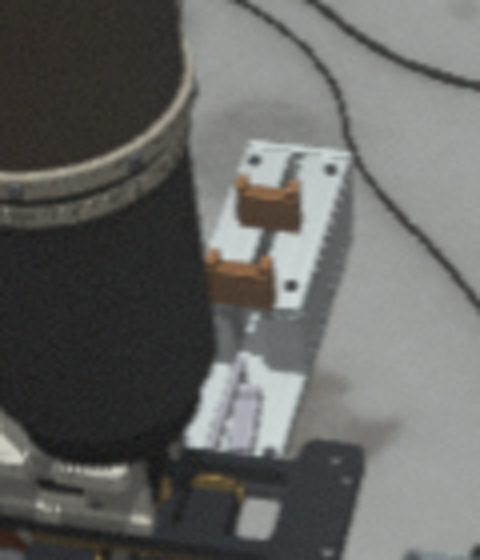

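The bar is out on the ledge, slightly right of the hook. I'll lift the pick and put it home, 7 mm forward of its seat so it stays clear of the next grasp.

```bash
python3 - <<'E'
from h import *
robot.servo_line(at(-.1715,.0005,.135),speed=.12); st("up")
robot.servo_line(at(.031,0,.135),ori=Rz(33.6),speed=.15); st("over")
robot.servo_line(at(.031,0,.0790),speed=.08); st("down")
robot.move_gripper(.4); st("open")
robot.servo_line(at(.031,0,.16),speed=.15)
robot.servo_line(at(-.10,-.12,.2),speed=.3); st("clear")
for n in ("scene","top"):
    p,d=robot.grab_frame(n); np.savez(f"{n}5.npz",p=p,d=d)
    crop(p,(170,130,290,270) if n=="scene" else (170,150,290,290),4,f"pics/{n}5.png")
E
```

```text
up t13.7 ab -0.172 0.0003 z 0.1343 F [-0.2 -0.1 -0.3] w 0.156
over t15.2 ab 0.0305 -0.0 z 0.1351 F [ 0.7 -0.3  0.2] w 0.16
down t16.1 ab 0.031 0.0 z 0.0786 F [ 0.1  0.2 -0.3] w 0.159
open t16.7 ab 0.031 0.0 z 0.079 F [ 0.1 -0.9  0. ] w 0.399
clear t18.1 ab -0.1004 -0.1203 z 0.1996 F [ 0.9 -0.5 -0.6] w 0.401
```

View pics/top5.png

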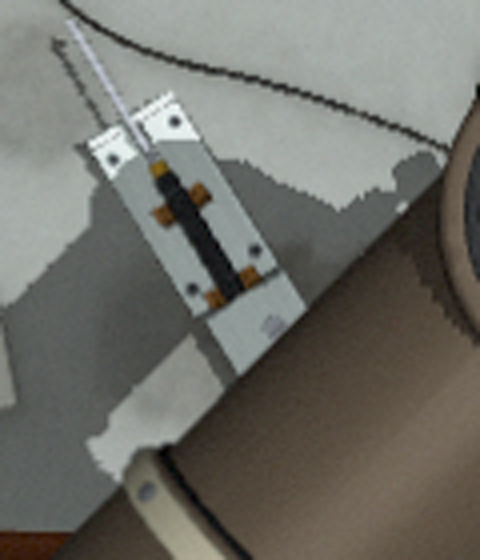

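View pics/scene5.png

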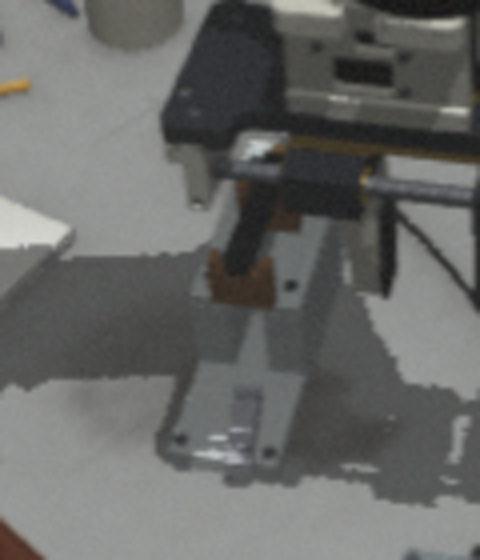

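The pick looks home. I'll swing left for a clear view of the bar.

```bash
python3 - <<'E'
from h import *
robot.goto([.2,.62,.25],Rz(33.6)); st("clear")
for n in ("scene","top"):
    p,d=robot.grab_frame(n); np.savez(f"{n}6.npz",p=p,d=d)
    crop(p,(190,130,270,260) if n=="scene" else (180,150,270,260),4.5,f"pics/{n}6.png")
    P=cloud(n,d); x=P.reshape(-1,3); dd=x[:,:2]-M;a=dd@E_;b=dd@N_
    k=(a>-.09)&(a<-.008)&(abs(b)<.035)&(x[:,2]>.0215)&(x[:,2]<.03)
    f=np.median(x[k,2]); print(n,k.sum(),f)
    y=cloud(n,d,.026).reshape(-1,3)[k]; r=rect(y); print(r); c=np.array(r[0])/1000-M; print("ab",c@E_,c@N_)
    q=y[:,:2]-y[:,:2].mean(0); w,v=np.linalg.eigh(q.T@q); print("ang",np.degrees(np.arctan2(v[1,1],v[0,1]))%180, "mean ab",(y[:,:2].mean(0)-M)@E_,(y[:,:2].mean(0)-M)@N_)
    hsv=cv2.cvtColor(p,cv2.COLOR_RGB2HSV).reshape(-1,3); k=(a>-.03)&(a<.1)&(abs(b)<.03)&(hsv[:,2]<60)&(x[:,2]>.085)
    print("handle z",np.median(x[k,2]),rect(cloud(n,d,.104).reshape(-1,3)[k]))
E
```

```text
clear t20.0 ab -0.1042 0.3595 z 0.25 F [-0.6 -0.   0.2] w 0.4
scene 139 0.026157928692930876
[array([451.9, 343. ]), array([56.9, 13.8]), np.float64(40.6)]
ab -0.04938717101797693 -0.0097789231943552
ang 40.89214667184203 mean ab -0.04912769031282755 -0.009814889389114725
handle z 0.10339881206367196 [array([510.7, 390.5]), array([94.5, 17.2]), np.float64(35.4)]
top 114 0.02597106346210354
[array([453.5, 346.1]), array([53.2, 13.1]), np.float64(41.5)]
ab -0.04633307945908703 -0.008092944324405304
ang 41.235750890069795 mean ab -0.046251429749843295 -0.007894047679241525
handle z 0.1037046013389904 [array([518.3, 399.5]), array([81.4, 24.6]), np.float64(24.1)]
```

View pics/top6.png

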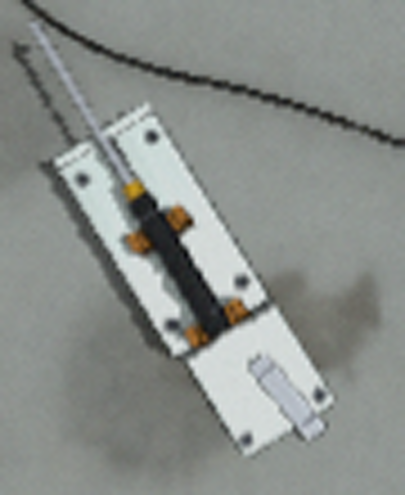

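View pics/scene6.png

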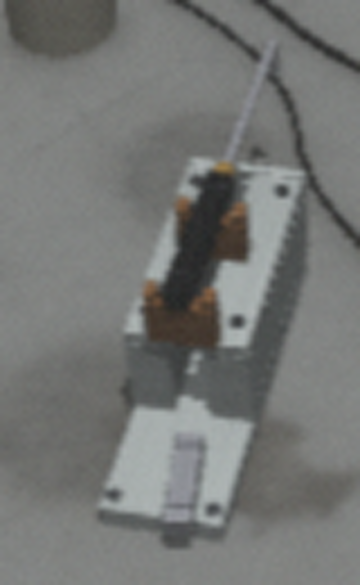

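The pick is home and the bar lies at about (0.453, 0.345), 41° round. I'll grip it, lift it, and measure the black plug's height from the pictures.

```bash
python3 - <<'E'
from h import *
S=np.array([.4646,.1799]);t=np.radians(-56.8);u=np.array([np.cos(t),np.sin(t)]);v=np.array([-u[1],u[0]])
for n in("top","scene"):
    p=np.load(n+"6.npz");x=cloud(n,p["d"]).reshape(-1,3);g=p["p"].reshape(-1,3).max(1);d=x[:,:2]-S;a=d@u;b=d@v
    k=(abs(a)<.03)&(abs(b)>.026)&(abs(b)<.06)&(g<60); print(n,k.sum(),np.percentile(x[k,2],[10,50,90,100]).round(4),"a",np.percentile(a[k],[2,98]),"b",np.percentile(b[k],[2,98]))
R=Rz(41.2);xt=R[:2,0];C=np.array([.4531,.3452])-.003*xt
robot.goto(np.r_[C,.10],R); st()
robot.servo_line(np.r_[C,.0163],speed=.08); st("down")
robot.move_gripper(0); st("grip")
robot.servo_line(np.r_[C,.07],speed=.1); st("lift")
for n in ("scene","top"):
    p,d=robot.grab_frame(n); np.savez(f"{n}7.npz",p=p,d=d)
    crop(p,(170,150,290,290),4,f"pics/{n}7.png")
E
```

```text
top 45 [0.0036 0.0106 0.0133 0.0149] a [-0.01491341  0.01290637] b [0.0303159  0.03994062]
scene 31 [0.0089 0.0108 0.0127 0.0132] a [-0.01287028  0.01136136] b [0.03069204 0.03767853]
 t21.6 ab -0.0494 -0.0081 z 0.1005 F [-0.2 -0.   0.9] w 0.398
down t22.8 ab -0.0497 -0.0089 z 0.0168 F [ 0.3 -0.1  1.1] w 0.394
grip t23.3 ab -0.05 -0.009 z 0.0165 F [-0.1 -1.1  2.9] w 0.143
lift t24.0 ab -0.0506 -0.0091 z 0.0696 F [-0.1 -0.4 -0.9] w 0.143
```

View pics/scene7.png

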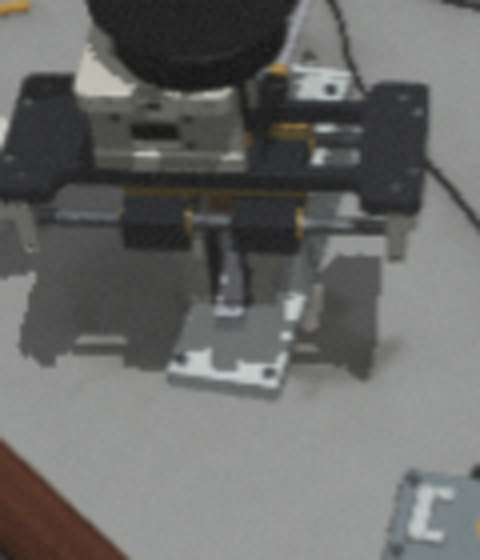

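The bar is held, and the plug is lower than the plate top, so it's no obstacle. Next I'll place the bar in the nest.

```bash
python3 - <<'E'
from h import *
S=np.array([.4646,.1799]);R=Rz(-56.8);T=S-.003*R[:2,0]
p=robot.read_position()
robot.servo_line(np.r_[p[:2],.11],speed=.15)
robot.goto(np.r_[T,.11],R); st("over")
robot.servo_line(np.r_[T,.045],speed=.1); print(robot.read_position()[:2]-T); st()
for n in ("scene","top"):
    p,d=robot.grab_frame(n); np.savez(f"{n}8.npz",p=p,d=d)
    crop(p,(240,220,360,340) if n=="scene" else (250,180,370,290),4.5,f"pics/{n}8.png")
E
```

```text
over t25.8 ab -0.1295 -0.1493 z 0.1097 F [-0.5  0.1 -1.2] w 0.149
[0.00029452 0.0003043 ]
 t26.6 ab -0.1291 -0.1493 z 0.0453 F [-0.4  0.5 -0.3] w 0.143
```

View pics/scene8.png

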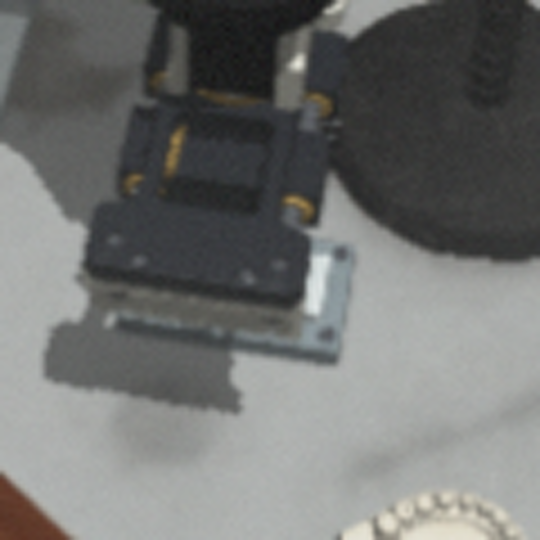

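View pics/top8.png

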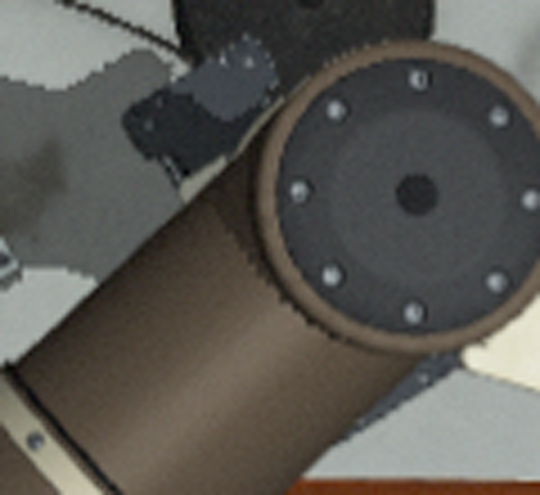

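Both cameras are blocked here, so I'll lower in steps and watch for the force a bar riding on a stop would cause.

```bash
python3 - <<'E'
from h import *
S=np.array([.4646,.1799]);R=Rz(-56.8);T=S-.003*R[:2,0]
ok=True
for z in (.026,.0225,.0205,.0185,.0168):
    robot.servo_line(np.r_[T,z],speed=.04); robot.dwell(.1)
    F=np.mean([robot.read_force() for _ in range(8)],0); st("z"); print(F.round(2))
    if F[2]>6: ok=False; break
if ok:
    robot.move_gripper(.23); st("open")
    robot.servo_line(np.r_[T,.10],speed=.1); st()
    robot.goto([.2,.62,.25],Rz(33.6)); st("clear")
    for n in ("scene","top"):
        p,d=robot.grab_frame(n); np.savez(f"{n}9.npz",p=p,d=d)
        crop(p,(240,220,360,350) if n=="scene" else (270,190,390,280),4.5,f"pics/{n}9.png")
        P=cloud(n,d); x=P.reshape(-1,3); g=x[:,:2]-S; u=R[:2,0]; a=g@u;b=g@np.array([-u[1],u[0]])
        k=(abs(a)<.045)&(abs(b)<.02)&(x[:,2]>.0228)&(x[:,2]<.04)
        y=cloud(n,d,.026).reshape(-1,3)[k]; print(n,k.sum(),np.percentile(x[k,2],[5,50,95]),rect(y),y.mean(0))
E
```

```text
z t27.5 ab -0.1294 -0.1494 z 0.0261 F [ 0.7  0.5 -0.6] w 0.145
[ 0.73  0.52 -0.56]
z t27.8 ab -0.1295 -0.1494 z 0.0225 F [ 0.6  0.3 -0.9] w 0.146
[ 0.57  0.31 -0.86]
z t28.2 ab -0.1295 -0.1494 z 0.0205 F [-0.2 -0.8 -0.2] w 0.14
[-0.24 -0.81 -0.2 ]
z t28.5 ab -0.1296 -0.1494 z 0.0184 F [-0.1 -0.4 -0.3] w 0.143
[-0.15 -0.43 -0.27]
z t28.9 ab -0.1296 -0.1494 z 0.0168 F [-0.2  0.  -0.9] w 0.146
[-0.23  0.01 -0.89]
open t29.3 ab -0.1295 -0.1494 z 0.0168 F [ 0.1 -0.5  0.6] w 0.228
 t30.3 ab -0.13 -0.1494 z 0.0994 F [0.3 0.  0.6] w 0.233
clear t32.2 ab -0.1043 0.3594 z 0.2497 F [-0.4 -0.3  0.2] w 0.229
scene 180 [0.02365053 0.02543659 0.02738003] [array([462.9, 179.6]), array([15. , 53.6]), np.float64(33.5)] [0.46277046 0.18001696 0.026     ]
top 116 [0.0231098  0.02582727 0.02888335] [array([463.2, 180.4]), array([29.6, 73.2]), np.float64(32.1)] [0.46503701 0.18061911 0.026     ]
```

```bash
ls pics
```

```text
s_block.png
s_nest.png
scene0.png
scene1.png
scene2.png
scene3.png
scene4.png
scene5.png
scene6.png
scene7.png
scene8.png
scene9.png
t_block.png
t_nest.png
top0.png
top1.png
top2.png
top3.png
top4.png
top5.png
top6.png
top7.png
top8.png
top9.png
z2.png
```

View pics/top9.png

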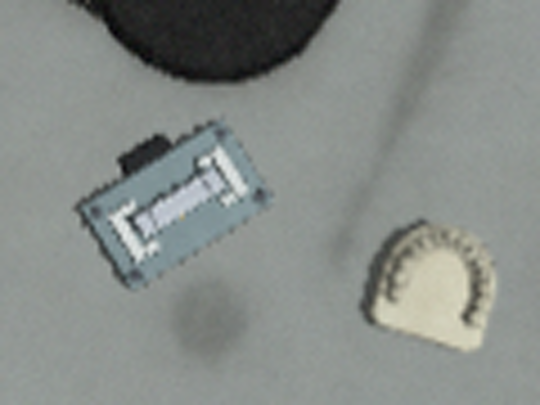

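View pics/scene9.png

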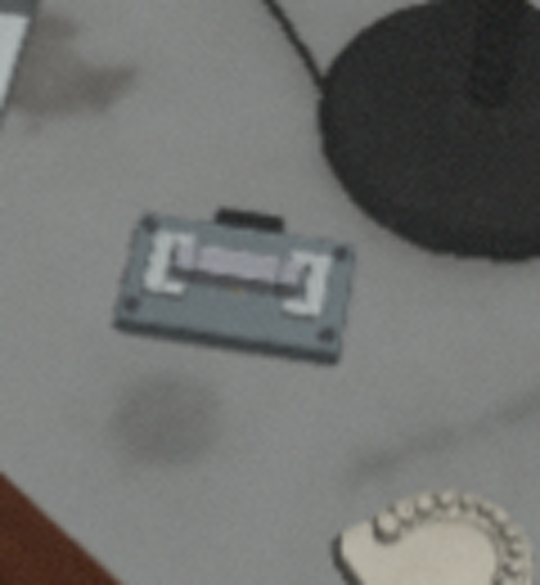

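```bash
python3 - <<'E'
from h import *
for n in ("scene","top"):
    z=np.load(n+"9.npz");p,d=z["p"],z["d"];x=cloud(n,d).reshape(-1,3);dd=x[:,:2]-M;a=dd@E_;b=dd@N_
    k=(a>-.015)&(a<.09)&(abs(b)<.009)&(x[:,2]>.098)&(x[:,2]<.112)&(p.reshape(-1,3).max(1)<70)
    y=cloud(n,d,.104).reshape(-1,3)[k];print(n,k.sum(),np.median(x[k,2]),rect(y))
    crop(p,(190,130,260,240) if n=="scene" else (180,150,270,260),4,f"pics/{n}10.png")
p0,p1=np.load("top0.npz")["p"],np.load("top9.npz")["p"]
df=cv2.absdiff(p0,p1).max(2);print("jaw diff",df[236:270,348:384].max(),(df[236:270,348:384]>40).sum())
E
```

```text
scene 200 0.10373156400725125 [array([515.7, 394.5]), array([86. , 15.3]), np.float64(33.3)]
top 202 0.10379422786428794 [array([517.8, 399.1]), array([82.7, 13.6]), np.float64(33.3)]
jaw diff 9 0
```

View pics/top10.png

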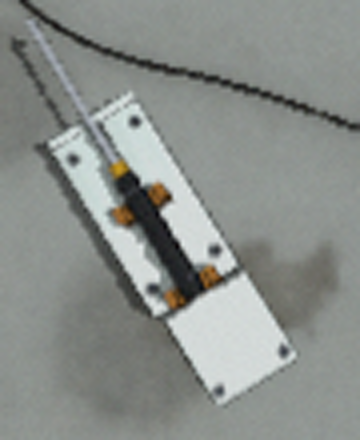

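The bar lies flat between the stops with its top at about 26 mm. The pick sits level in the notches, and the jaw hasn't changed. Handing in.

```bash
python3 -c "
from rig import robot
robot.job_done(); print(robot.read_t())"
```

```text
the job is handed in; nothing more can be done
the job is handed in; nothing more can be done
```

I drew the bar out of the slot with the pick, laid the pick back on its posts and set the bar in the nest. The job is handed in at about 32 s of the 61 s allowed. `robot.job_done()` gives no verdict, so what follows is from my own last checks.

- **Drawing the bar:** the hook went in over the bar, dropped behind it and pulled it to about 47 mm in front of the mouth. Forces stayed near the noise level throughout.
- **Bar:** both views show it between the stops, about 2 mm from the seat in the scene view and aligned to within about 1°. Its top is at about 26 mm, as it should be for a bar lying flat. I inferred that the pin is down from this height, since there is no direct reading of it. The top view's rectangle fit also took in the stops, so only its average position was usable; it agreed with the scene view to about 2 mm.
- **Pick:** it lies level in both notches with the handle's top at about 104 mm and within 1° of the slot. I set it about 7 mm forward of its seat on purpose, to clear the bar grasp. The two cameras disagreed by about 5 mm on the handle's position, but both are well inside the 30 mm limit.
- **Jaw model:** no visible change from the first picture.
- **Robot:** it is parked clear of everything.

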